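# Set up the writing flap of the dispatch desk

## Robot

A 6-joint arm with a two-finger parallel gripper is mounted at the origin on the work surface. World frame = base frame: x ahead of the robot, y to its left, z up, the work surface at z = 0. Lengths are in mm, angles in rad, forces in N, time in s.
With the tool pointing down it reaches from about 275 to 775 mm from the base axis. Payload 14.6 kg.
Tool frame: the origin (TCP) lies at the very end of the fingers, on their centre line; the grasp point (between the pads) lies 19 mm behind it; y points along the fingers, x is the direction in which the jaws open and shut, and the axes are right-handed (so a half turn about y gives the same grasp; the last joint's range is limited). The gripper opens to 85 mm and grips with 20 to 120 N. Pads are 22 mm wide; open, the fingers measure 114 mm over their backs; the gripper's body (76 mm by 85 mm) begins 54 mm behind the grasp point. The pads swing forward as they close: fully open they stand 13 mm farther back than shut.
Start: joints at [-1.316, 0.263, -0.048, 1.259, 0, 1.415], TCP at [209.168, -481.536, 231.278] pointing down, gripper open.
Joint ranges: [-2.65, 2.65], [-0.89, 1.7], [-1.18, 1.37], [-2.13, 2.11], [-1.35, 1.29], [-3.14, 3.14]. Speed limits (rad/s): [1.89, 1.89, 2.57, 2.79, 3.14, 3.14].

## Interface

Orientations are given as a 3x3 rotation matrix whose columns are the frame's x, y, z axes.
In Python, from rig import robot gives the robot as it stands.
- The arm moves only by the shell command python3 -m creep 'ROWS' [FORCE]. ROWS is JSON, a list of rows, each a list of 3 entries, a list of its own where there are three numbers: the shift along the tool's x, y, z in cm, then the turn, a rotation vector about the tool's x, y, z in degrees, then the closure, from 0 (fully open) to 1 (shut). In form: [[[x, y, z], [ax, ay, az], claw], ...]. A call has 1 to 20 rows; each row shifts and turns the commanded pose from where the row before left it, along the tool's axes as they then stand; what a row does not reach is not made up. A row lasts 1/10 s, in which the tool goes at most 50 mm and 8.59 degrees, less where a joint would pass 70% of its speed; a pose out of reach is approached as far as the arm can. A call is refused whole if a number of a shift passes 5 or a number of a turn 8.59, either way. A call with a gripper value outside its range is refused whole. The fingers move at their own pace and stop on an object; FORCE is the grip in N (left out, the last holds). Time passes only in rows, so rows that do not move let the fingers close. It gives the time, the measured TCP pose, the force and the opening at its end, in the units of the state.
- robot.get_obs(): the state, without advancing time (a new reading comes with each control period).
- robot.grab_frame(name): name is "scene" or "top" or "wrist"; returns a dict with "pixels" (384x512x3 uint8, red, green, blue), "fovy" (degrees; the focal length in pixels is half the picture's height over the tangent of half this angle, whatever the lens; pixels are square), "cx", "cy" (the principal point, pixels), "R" (3x3) and "t" (3): a world point X has camera coordinates R X + t; the wrist camera has in their place "T_tool_cam" (4x4, takes a point from camera to tool coordinates, whose origin is the TCP and whose axes are the tool frame's). Camera axes: x right, y down, z forward; pixel columns grow to the right and rows downward; lengths in mm; the calibration is good to about 2 mm. The wrist camera is an equidistant fisheye: a pixel r from the principal point sees the ray r / f radians off the axis. A picture is of the moment at which its call begins: read the wrist's pose just before it. There is no depth.
- robot.job_done(): hands the job in, once; it reports no verdict.
Trained networks look in the newest picture that a camera, given by its name, has taken for a name from the list of things; names that differ only in an ending like _2 or _b are one class to them, and where a whole thing is asked for, a point or a joint stands for the part that bears it (a point fixed in the world has none). Each returns a list of dicts, best first, with "conf" (0 to 1); they miss things now and then, are a little off and sometimes report something else, mostly with a low value. They report only what shows in the picture. A call takes as long as a camera call.
- robot.look_for(camera, query): "box" ([left, top, right, bottom] in pixels, round what is visible of it).
- robot.trace(camera, query): "pixels" (384x512 bool, what is visible of it) and "box" ([left, top, right, bottom] in pixels, round what is visible of it).
- robot.spot_point(camera, query): "point" ([column, row] in pixels: a listed point, or the origin of a listed thing).
The state is a dict: "t": time; "joints": joint angles; "dq": joint speeds; "joint_efforts": joint torques, N m; "ee_pos": TCP position; "tool_rot": TCP orientation; "ft_force": force on the tool from outside, world axes, zero at the start; "torque": the same for the moment, N m; "grip_width": finger opening in mm.
Only numpy, scipy, OpenCV 4.12 (cv2) and the standard library are available. Lean on these libraries where they do the work, as an engineer would, in place of code of your own. Each camera call takes 0.05 s, during which the arm holds its last target. There are 200 camera calls.

## Task

Get the small plywood dispatch desk on the packing bench ready for writing: pull both wooden slide-out supports fully out by their knobs while the sloping front flap is still shut, then tip the flap open by its tongue and lower it gently until it lies level on both supports. Do not let the flap drop, never let it swing down below level, let go of it at the end, and leave the tins, jar, bottle, postal box and tape where they stand.

Things in the scene. Friction and masses are not known exactly. Their poses are not given: they have to be found in the camera images.
- desk: bench-top drop-front desk of plywood, fixed to the bench, 320 mm wide (y), 200 mm deep (x), roof 218 mm high. Origin: on the bench surface under the middle of the flap's hinge line. Its x axis points from front to back, y along its width to the left as seen from the robot, z up. Its front face is 8 mm in front (-x) of the origin; the shut flap leans back against its raked front
- flap_hinge (a point): middle of the flap's hinge axis, 107 mm above the bench, straight above the desk's origin; the axis runs along the desk's y. The flap is a plywood board 320 mm wide, 140 mm from the hinge axis to its free edge (the tongue not counted), 14 mm thick with the axis at mid-thickness, about 0.45 kg, on a free-turning hinge
- flap (a joint): opening angle of the flap, rad. 0 = shut, leaning back (to +x) 30 degrees from vertical, kept shut by its weight; 0.52 = vertical; 2.094 = level on both pulled-out supports, outer face down, top face 114 mm above the bench. Past 0.52 it falls forwards if let go; with both supports home it swings below level, up to 2.6
- tongue (a point): grip point of the tongue, in mid-thickness and mid-width, 166 mm from the hinge axis, 26 mm beyond the flap's free edge. The tongue is part of the board, mid free edge: 36 mm wide (desk y), 40 mm long, 14 mm thick; above the roof when shut, pointing to the front when level. Gripped by its narrow sides (along desk y) it turns between the fingers. z axis: from hinge to free edge
- support_left (a joint): how far the left (desk +y) support is pulled out, m: 0 = home, 0.100 = fully out, at its stop. It slides to the desk's -x with about 2 N of friction and stays where it is left
- support_right (a joint): the same for the right (desk -y) support
- support_left_knob (a point): middle of the left knob's head, the point to grip: 126 mm left of the desk's middle, 78.5 mm above the bench, 41 mm in front of the hinge line when home. The head is a metal cylinder along desk x, 28 mm across, 24 mm long, on a neck 12 mm across, 20 mm long. The support is a wooden bar 18 mm wide, 37 mm high, with a felt pad on top; the shut flap above leans away to the back
- support_right_knob (a point): the same for the right support, 126 mm to the right of the desk's middle
- tin_front: shallow round screw-lid tin, 71 mm across, 26 mm high, standing on the bench in front of the desk, under where the flap comes down; origin at the centre of its underside; to be left alone
- tin_top: the same kind of tin, 71 mm across, 26 mm high, standing on the desk's roof on its left half, towards the back; origin at the centre of its underside; to be left alone
- bottle: brown glass bottle, 52 mm across, 130 mm high, standing to the right (desk -y side) of the desk; origin at the centre of its underside; to be left alone
- jar: white jar with metal lid, 66 mm across, 60 mm high, standing to the left (desk +y side) of the desk; origin at the centre of its underside; to be left alone
- mailer: flat white postal box, 170 x 200 x 50 mm, lying on the bench to the right; origin at the centre of its underside; to be left alone
- tape_roll: cardboard ring of parcel tape, 110 mm across, 48 mm high, lying flat on the bench to the left; origin at the centre of its underside; to be left alone
- dispenser: black desk tape dispenser, 170 x 70 x 110 mm, on the bench to the left; origin at the centre of its underside; to be left alone

How it is judged (in metres and radians):
On the way, in this order (a step that is already met when the one before it is completed fails the run):
1. both supports are pulled out to within 10 mm of their stops while the flap is still up (not yet past vertical) (value of joint each of support_left, support_right above 0.09 m and value of joint flap below 0.5 rad), for 0.1 s.
2. the flap lies level on the two pulled-out supports (value of joint each of support_left, support_right above 0.09 m and value of joint flap between 2.04 and 2.15 rad), for 0.2 s.
At the end, for the whole second after the job is handed in: Both supports are within 10 mm of fully out (joint above 0.090), the flap lies level on them at rest (2.04 to 2.15 rad, under 0.1 rad/s) and is let go of (all of step 2 and velocity of joint flap between -0.1 and 0.1 rad/s); the robot touches nothing.
It fails at once if the flap is dropped or slammed (it turns downwards faster than 4.5 rad/s, as when falling onto the supports from more than about 15 mm) (velocity of joint flap above 4.5 rad/s).
It fails at once if the flap swings down clearly below level (beyond 2.18 rad) (value of joint flap above 2.18 rad).
It fails at once if a bystander is moved more than 30 mm (distance of any of tin_front, tin_top, bottle, jar, mailer, tape_roll, dispenser from where it was at the start of the episode above 0.03 m).
It also fails if it takes over 64 s, if anything falls off the work surface, if the arm or the gripper's body presses on something with over 40 N, if the wrist force passes 120 N, or if a joint passes its speed limit or range.

## Working session

There is one attempt and no reset: what is moved stays moved. The work goes in short steps, Python scripts to look and compute and a shell command to move; the robot and the scene stay as the last step left them, time stands still between calls to the robot, and variables do not carry over. Pictures are saved under pics/ and viewed, on a budget of 10 in all, crops included, one or two more only if the job needs it, and the job is handed in when it is done.

```bash
ls; mkdir -p pics; cat > h.py <<'E'
import numpy as np, cv2
from rig import robot
def cam(f):
    F=192/np.tan(np.radians(f["fovy"])/2); return F
def ray(f,p):
    F=cam(f); d=np.array([(p[0]-f["cx"])/F,(p[1]-f["cy"])/F,1.]); R=np.array(f["R"]); 
    return -R.T@np.array(f["t"]), R.T@d/np.linalg.norm(d)
def onz(f,p,z):
    o,d=ray(f,p); return o+d*(z-o[2])/d[2]
E
python3 - <<'E'
from h import *
o=robot.get_obs(); print(o["ee_pos"],np.round(o["tool_rot"],3).tolist(),o["t"],o["grip_width"])
fs={}
ims=[]
for c in("scene","top"):
    f=fs[c]=robot.grab_frame(c); cv2.imwrite(f"pics/{c}0.png",f["pixels"][:,:,::-1])
    o_,d=ray(f,(256,192)); print(c,o_.round(),d.round(2),f["fovy"])
    for q,z in(("desk",0),("flap_hinge",107),("tongue",250.8),("support_left_knob",78.5),("support_right_knob",78.5),("tin_front",0),("bottle",0),("jar",0),("mailer",0),("tape_roll",0),("dispenser",0),("tin_top",218)):
        for r in robot.spot_point(c,q)[:2]: print(c,q,np.round(r["point"]),round(r["conf"],2),onz(f,r["point"],z).round(0))
E
```

```text
pics
[ 209.09104329 -481.27063366  230.82321004] [[0.398, -0.0, 0.917], [-0.917, 0.001, 0.398], [-0.001, -1.0, 0.0]] 0.0 85.25282725271609
scene [1459.  124. 1318.] [-0.62 -0.09 -0.78] 49.50508654549119
scene desk [264. 236.] 0.71 [612.  36.  -0.]
scene desk [135. 181.] 0.25 [ 404. -528.    0.]
scene flap_hinge [267. 218.] 0.61 [606.  45. 107.]
scene tongue [263. 214.] 0.66 [690.  41. 251.]
scene tongue [283. 216.] 0.53 [694. 104. 251.]
scene support_left_knob [305. 220.] 0.61 [575. 179.  78.]
scene support_left_knob [328. 264.] 0.24 [746. 268.  78.]
scene support_right_knob [242. 205.] 0.48 [535. -58.  78.]
scene tin_front [283. 221.] 0.66 [537. 100.   0.]
scene bottle [199. 229.] 0.89 [ 612. -214.    0.]
scene jar [328. 266.] 0.87 [709. 275.   0.]
scene jar [302. 219.] 0.57 [519. 174.  -0.]
scene mailer [134. 178.] 0.78 [ 394. -539.    0.]
scene tape_roll [396. 249.] 0.94 [610. 519.   0.]
scene tape_roll [241. 205.] 0.51 [479. -73.   0.]
scene dispenser [390. 202.] 0.83 [393. 517.   0.]
scene tin_top [281. 239.] 0.7 [757. 105. 218.]
top [ 264.   -3. 1791.] [ 0.17  0.   -0.98] 44.17323986246226
top desk [243. 188.] 0.87 [595.  48.   0.]
top flap_hinge [242. 178.] 0.75 [613.  50. 107.]
top tongue [242. 148.] 0.84 [688.  43. 251.]
top support_left_knob [204. 191.] 0.51 [573. 189.  78.]
top support_right_knob [272. 202.] 0.45 [529. -59.  78.]
top tin_front [226. 204.] 0.59 [534. 114.   0.]
top tin_front [122. 183.] 0.37 [625. 517.   0.]
top bottle [308. 189.] 0.78 [ 588. -202.    0.]
top jar [186. 160.] 0.69 [710. 271.   0.]
top jar [122. 185.] 0.66 [616. 517.   0.]
top mailer [400. 242.] 0.65 [ 377. -536.    0.]
top tape_roll [122. 186.] 0.71 [615. 517.   0.]
top dispenser [118. 246.] 0.65 [381. 526.   0.]
top tin_top [224. 132.] 0.86 [754. 106. 218.]
top tin_top [122. 248.] 0.62 [361. 446. 218.]
```

```bash
python3 - <<'E'
import cv2
a=cv2.imread("pics/top0.png")[110:260,90:330]; b=cv2.imread("pics/scene0.png")[150:300,170:350]
cv2.imwrite("pics/c0.png",cv2.resize(a,None,fx=3.3,fy=3.3,interpolation=2)); cv2.imwrite("pics/c1.png",cv2.resize(b,None,fx=4,fy=4,interpolation=2))
E
```

```text
(no output)
```

View pics/c0.png

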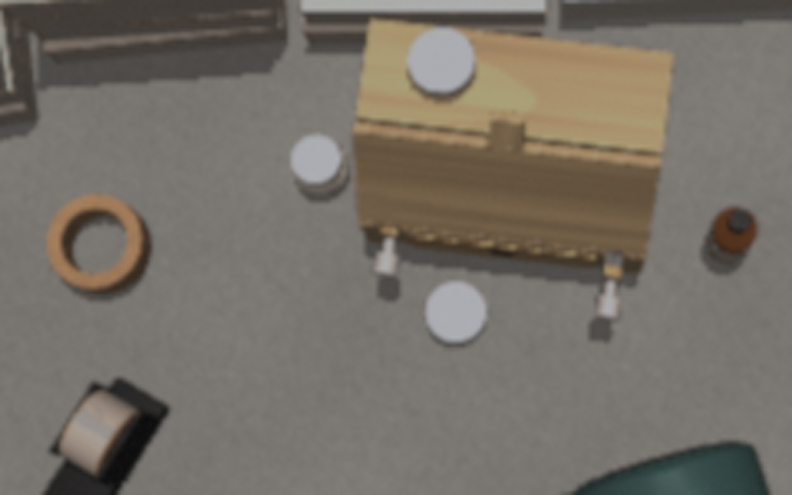

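View pics/c1.png

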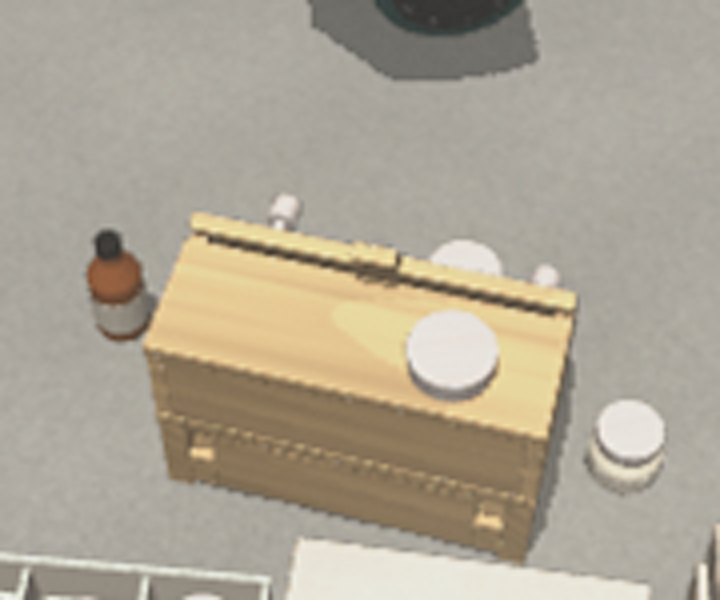

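Both views agree: the desk is yawed about -6.5°. The right support (knob at about (274,201) in top) already sits a bit further out than the left (207,190). I'm moving to a look pose in front of the desk with the tool tilted 30° forward.

```bash
python3 -m creep '[[[0,0,0],[0,7.5,0],0],[[0,0,0],[0,7.5,0],0],[[0,0,0],[0,7.5,0],0],[[0,0,0],[0,7.5,0],0],[[-3.95,-0.5,1.28],[0,0,0],0],[[-3.95,-0.5,1.28],[0,0,0],0],[[-3.95,-0.5,1.28],[0,0,0],0],[[-3.95,-0.5,1.28],[0,0,0],0],[[-3.95,-0.5,1.28],[0,0,0],0],[[-3.95,-0.5,1.28],[0,0,0],0],[[-3.95,-0.5,1.28],[0,0,0],0],[[-3.95,-0.5,1.28],[0,0,0],0],[[-3.95,-0.5,1.28],[0,0,0],0],[[-3.95,-0.5,1.28],[0,0,0],0],[[-3.95,-0.5,1.28],[0,0,0],0],[[-3.95,-0.5,1.28],[0,0,0],0],[[-3.95,-0.5,1.28],[0,0,0],0],[[-3.95,-0.5,1.28],[0,0,0],0]]' 40
python3 -m creep '[[[0,0,0],[7.5,0,0],0],[[0,0,0],[7.5,0,0],0],[[0,0,0],[7.5,0,0],0],[[0,0,0],[7.5,0,0],0],[[0,0,0],[0,0,0],0],[[0,0,0],[0,0,0],0]]'
cat >> h.py <<'E'
def wray(f,o,p):
    F=cam(f); d=np.array([p[0]-f["cx"],p[1]-f["cy"]]); r=np.hypot(*d); a=r/F
    v=np.array([*(d/max(r,1e-9)*np.sin(a)),np.cos(a)]); T=np.array(f["T_tool_cam"]); R=np.array(o["tool_rot"])
    return np.array(o["ee_pos"])+R@T[:3,3], R@T[:3,:3]@v
def wonz(f,o,p,z):
    c,d=wray(f,o,p); return c+d*(z-c[2])/d[2]
# shift in tool axes (cm) bringing the grasp point to world G
def to(G,back=19):
    o=robot.get_obs(); R=np.array(o["tool_rot"]); g=np.array(o["ee_pos"])-back*R[:,1]
    return (R.T@(np.array(G)-g)/10).round(2)
E
python3 - <<'E'
from h import *
o=robot.get_obs(); f=robot.grab_frame("wrist"); cv2.imwrite("pics/w0.png",f["pixels"][:,:,::-1])
print(o["ee_pos"],np.round(o["tool_rot"],3).tolist())
for q,z in(("flap_hinge",107),("tongue",250.8),("support_left_knob",78.5),("support_right_knob",78.5),("tin_front",0)):
    for r in robot.spot_point("wrist",q)[:2]: print(q,np.round(r["point"]),round(r["conf"],2),wonz(f,o,r["point"],z).round(0))
E
```

```text
t: 3.1
ee_pos: [449.3, 40.0, 301.6]
tool_rot: [[-0.097, 0.001, 0.995], [-0.995, 0.008, -0.097], [-0.008, -1.0, 0.0]]
ft_force: [0.7, -1.1, -0.8]
grip_width: 85.6
t: 3.7
ee_pos: [448.4, 37.0, 301.8]
tool_rot: [[-0.1, 0.497, 0.862], [-0.995, -0.043, -0.091], [-0.008, -0.867, 0.499]]
ft_force: [0.4, -0.1, 0.9]
grip_width: 85.6
[448.37742135  36.96321167 301.78541615] [[-0.1, 0.497, 0.862], [-0.995, -0.043, -0.091], [-0.008, -0.867, 0.499]]
flap_hinge [233. 130.] 0.96 [603.  50. 107.]
tongue [231. 127.] 0.66 [541.  46. 251.]
tongue [381. 141.] 0.63 [519. -74. 251.]
support_left_knob [145. 172.] 0.7 [567. 180.  78.]
support_right_knob [326. 182.] 0.69 [527. -68.  78.]
tin_front [207. 201.] 0.79 [533. 105.   0.]
```

View pics/w0.png

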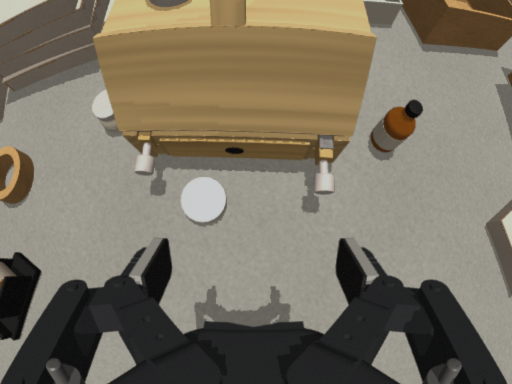

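The view is clear: left knob head at (145,166), right at (324,183), tongue at the top at (228,10). Next step is to go to the left knob.

```bash
python3 - <<'E'
from h import *
R=np.array(robot.get_obs()["tool_rot"]); print(to([568,180,78.5]))
print("pull dir desk -x per 100mm", (R.T@[-99.4,11.3,0]/10).round(2), "up100",(R.T@[0,0,100]/10).round(2))
E
```

```text
[-15.27  26.47  -2.25]
pull dir desk -x per 100mm [-0.13 -4.99 -8.67] up100 [-0.08 -8.67  4.99]
```

```bash
python3 -m creep '[[[-3.8,2,-0.56],[0,0,0],0],[[-3.8,2,-0.56],[0,0,0],0],[[-3.8,2,-0.56],[0,0,0],0],[[-3.87,2,-0.57],[0,0,0],0],[[0,4,0],[0,0,0],0],[[0,4,0],[0,0,0],0],[[0,3,0],[0,0,0],0],[[0,0,0],[0,0,0],0],[[0,0,0],[0,0,0],0]]'
python3 - <<'E'
from h import *
o=robot.get_obs(); f=robot.grab_frame("wrist"); cv2.imwrite("pics/w1.png",f["pixels"][:,:,::-1])
for r in robot.spot_point("wrist","support_left_knob")[:2]: g=wonz(f,o,r["point"],78.5); print(np.round(r["point"]),round(r["conf"],2),g.round(0),to(g))
print(to([568,180,78.5]))
E
```

```text
t: 4.9
ee_pos: [529.4, 94.7, 127.3]
tool_rot: [[0.025, 0.498, 0.867], [-0.999, 0.03, 0.011], [-0.02, -0.867, 0.498]]
ft_force: [0.4, -0.4, 0.5]
grip_width: 85.7
[144. 183.] 0.83 [573. 181.  78.] [-8.4   8.68  1.32]
[-8.32  8.43  0.88]
```

View pics/w1.png

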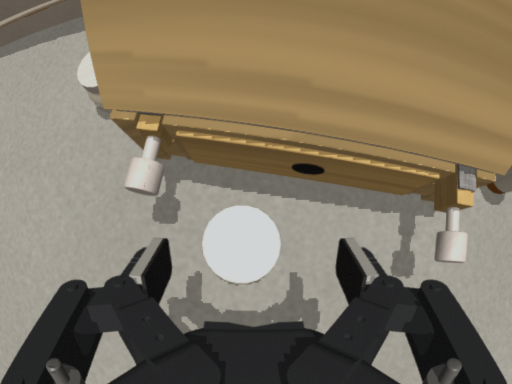

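The left knob head is at (144,175). The arm fell short and lost some yaw on the fast rows, so I'm correcting with slower ones.

```bash
python3 -m creep '[[[-1.7,0,0.1],[0,2,0],0],[[-1.7,0,0.1],[0,2,0],0],[[-1.7,0,0.1],[0,2,0],0],[[-1.7,0,0.1],[0,1.5,0],0],[[-1,0,0],[0,0,0],0],[[0,0,0],[0,0,0],0],[[0,0,0],[0,0,0],0]]'
python3 - <<'E'
from h import *
o=robot.get_obs(); f=robot.grab_frame("wrist"); cv2.imwrite("pics/w2.png",f["pixels"][:,:,::-1])
for r in robot.spot_point("wrist","support_left_knob")[:2]: g=wonz(f,o,r["point"],78.5); print(np.round(r["point"]),round(r["conf"],2),g.round(0),to(g))
print(to([569,180,78.5]))
E
```

```text
t: 5.7
ee_pos: [529.7, 96.0, 133.5]
tool_rot: [[0.023, 0.493, 0.87], [-0.996, 0.088, -0.023], [-0.087, -0.866, 0.493]]
ft_force: [-0.1, 0.3, 0.6]
grip_width: 85.3
[153. 183.] 0.94 [576. 183.  78.] [-8.09  9.7   1.12]
[-7.79  9.33  0.52]
```

```bash
python3 - <<'E'
from h import *
o=robot.get_obs(); print(o["joints"],o["joint_efforts"],o["ft_force"])
E
python3 -m creep '[[[0,0,0],[0,0,0],0],[[0,0,0],[0,0,0],0],[[0,0,0],[0,0,0],0]]'
```

```text
[-0.02631356  0.05416234 -0.77496088  0.22655484  0.10069749  3.14156986] [-8.14466126e-03 -4.12846291e+01  3.59665596e+01 -5.85495874e+00
  3.10053667e-01  7.31888031e-05] [ 0.51916855 -0.17459431 -0.13523364]
t: 6.1
ee_pos: [529.8, 95.8, 133.5]
tool_rot: [[0.023, 0.493, 0.87], [-0.996, 0.087, -0.023], [-0.087, -0.866, 0.493]]
ft_force: [0.8, -0.2, 0.6]
grip_width: 85.3
```

Joint 6 is at its limit (3.14), so I'm using the equivalent grasp half a turn back. First back off, then rotate.

```bash
python3 -m creep '[[[0,-3,0],[0,0,0],0],[[0,-3,0],[0,-8.5,0],0],[[0,0,0],[0,-8.5,0],0],[[0,0,0],[0,-8.5,0],0],[[0,0,0],[0,-8.5,0],0],[[0,0,0],[0,-8.5,0],0],[[0,0,0],[0,-8.5,0],0],[[0,0,0],[0,-8.5,0],0],[[0,0,0],[0,-8.5,0],0],[[0,0,0],[0,-8.5,0],0],[[0,0,0],[0,-8.5,0],0],[[0,0,0],[0,-8.5,0],0],[[0,0,0],[0,-8.5,0],0],[[0,0,0],[0,-8.5,0],0],[[0,0,0],[0,-8.5,0],0],[[0,0,0],[0,-8.5,0],0],[[0,0,0],[0,-8.5,0],0],[[0,0,0],[0,-8.5,0],0],[[0,0,0],[0,-8.5,0],0],[[0,0,0],[0,-8.5,0],0]]'
cat >> h.py <<'E'
from scipy.spatial.transform import Rotation as Ro
def des(yaw=-6.5,tilt=30):   # tool x = +desk y, tool z = -desk x when upright
    c,s=np.cos(np.radians(yaw)),np.sin(np.radians(yaw)); x=np.array([-s,c,0]); xd=np.array([c,s,0])
    t=np.radians(tilt); y=np.array([0,0,-np.cos(t)])+np.sin(t)*xd
    return np.c_[x,y,np.cross(x,y)]
def turn(**k):
    R=np.array(robot.get_obs()["tool_rot"]); return np.degrees(Ro.from_matrix(R.T@des(**k)).as_rotvec()).round(1)
E
python3 -c "
from h import *
print(turn(),robot.get_obs()['joints'].round(2) if hasattr(robot.get_obs()['joints'],'round') else robot.get_obs()['joints'])"
```

```text
t: 8.1
ee_pos: [500.2, 90.6, 185.4]
tool_rot: [[0.249, 0.493, -0.834], [0.939, 0.087, 0.332], [0.237, -0.866, -0.441]]
ft_force: [0.4, -0.4, -0.7]
grip_width: 85.7
[ -2.  -13.8   8. ] [-0.04 -0.06 -0.72  0.4   0.11  0.3 ]
```

```bash
python3 -m creep '[[[0,0,0],[-0.5,-3.5,2],0],[[0,0,0],[-0.5,-3.5,2],0],[[0,0,0],[-0.5,-3.4,2],0],[[0,0,0],[-0.5,-3.4,2],0],[[0,0,0],[0,0,0],0],[[0,0,0],[0,0,0],0]]'
python3 - <<'E'
from h import *
o=robot.get_obs(); f=robot.grab_frame("wrist"); cv2.imwrite("pics/w3.png",f["pixels"][:,:,::-1])
print(turn(),o["joints"])
for q,z in(("flap_hinge",107),("support_left_knob",78.5),("support_right_knob",78.5),("tin_front",0)):
    for r in robot.spot_point("wrist",q)[:2]: g=wonz(f,o,r["point"],z);print(q,np.round(r["point"]),round(r["conf"],2),g.round(0),to(g))
E
```

```text
t: 8.7
ee_pos: [500.1, 90.9, 185.4]
tool_rot: [[0.119, 0.496, -0.86], [0.993, -0.055, 0.106], [0.005, -0.866, -0.499]]
ft_force: [-0.3, -0.0, -0.2]
grip_width: 85.6
[-0.  -0.5  0.1] [ 0.0697993  -0.04601259 -0.70563651  0.39541675 -0.08924826  0.16690783]
flap_hinge [227. 233.] 0.57 [602.  53. 107.] [-2.53 13.96 -5.23]
support_left_knob [355. 190.] 0.72 [587. 184.  78.] [10.29 14.94 -1.08]
support_left_knob [385. 200.] 0.66 [607. 221.  78.] [14.23 15.75 -2.46]
support_right_knob [ 96. 167.] 0.57 [523. -65.  78.] [-15.15  13.16   1.76]
support_right_knob [ 63. 184.] 0.29 [ 540. -120.   78.] [-20.51  14.29  -0.25]
tin_front [277. 104.] 0.65 [530. 114.   0.] [ 2.63 19.3   6.98]
```

```bash
python3 -c "
from h import *
print(to([571,181,78.5]))"
```

```text
[ 9.8  14.17  0.22]
```

```bash
python3 -m creep '[[[2,0,0],[0,0,0],0],[[2,1,0],[0,0,0],0],[[2,2,0],[0,0,0],0],[[2,2,0.1],[0,0,0],0],[[1.8,2,0.1],[0,0,0],0],[[0,0,0],[0,0,0],0],[[0,0,0],[0,0,0],0]]'
python3 - <<'E'
from h import *
o=robot.get_obs(); f=robot.grab_frame("wrist"); cv2.imwrite("pics/w4.png",cv2.rotate(f["pixels"],1)[:,:,::-1])
print(turn(),to([571,181,78.5]))
for r in robot.spot_point("wrist","support_left_knob")[:2]: g=wonz(f,o,r["point"],78.5);print(np.round(r["point"]),round(r["conf"],2),g.round(0),to(g))
E
```

```text
t: 9.65
ee_pos: [544.7, 184.1, 123.8]
tool_rot: [[0.118, 0.495, -0.861], [0.993, -0.056, 0.104], [0.004, -0.867, -0.499]]
ft_force: [0.4, -0.1, 0.4]
grip_width: 85.6
[-0.  -0.4  0. ] [0.01 7.2  0.01]
[255. 220.] 0.69 [585. 181.  78.] [ 0.24  7.91 -1.15]
```

View pics/w4.png

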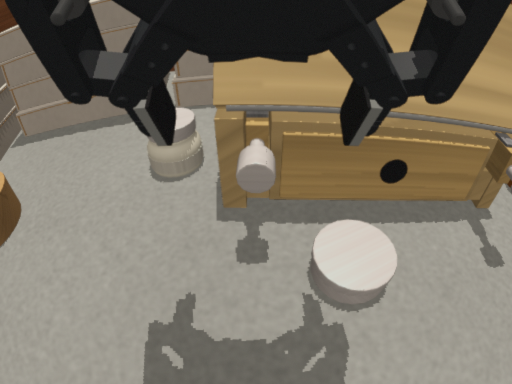

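The rotated view shows the knob head at about (256,168), centred between the jaws. Closing in.

```bash
python3 -m creep '[[[0.1,2,-0.1],[0,0,0],0],[[0,2,-0.1],[0,0,0],0],[[0,2,-0.1],[0,0,0],0],[[0,1.4,0],[0,0,0],0],[[0,0,0],[0,0,0],0.5],[[0,0,0],[0,0,0],1],[[0,0,0],[0,0,0],1],[[0,0,0],[0,0,0],1],[[0,0,0],[0,0,0],1],[[0,0,0],[0,0,0],1],[[0,0,0],[0,0,0],1]]' 60
python3 - <<'E'
from h import *
R=np.array(robot.get_obs()["tool_rot"]);xd=np.array([np.cos(np.radians(6.5)),-np.sin(np.radians(6.5)),0])
print(turn(),to([575,181,78.5]), "pull110",(R.T@xd*-11).round(2))
E
```

```text
t: 10.85
ee_pos: [584.9, 180.9, 62.8]
tool_rot: [[0.119, 0.498, -0.859], [0.993, -0.056, 0.105], [0.004, -0.865, -0.501]]
ft_force: [-1.9, -1.0, 7.3]
grip_width: 26.1
[ 0.1 -0.4  0.1] [-0.1   0.05  0.06] pull110 [-0.06 -5.51  9.52]
```

```bash
python3 -m creep '[[[0,-0.3,0.52],[0,0,0],1],[[0,-0.5,0.865],[0,0,0],1],[[0,-0.5,0.865],[0,0,0],1],[[0,-0.5,0.865],[0,0,0],1],[[0,-0.5,0.865],[0,0,0],1],[[0,-0.5,0.865],[0,0,0],1],[[0,-0.5,0.865],[0,0,0],1],[[0,-0.5,0.865],[0,0,0],1],[[0,-0.5,0.865],[0,0,0],1],[[0,-0.3,0.52],[0,0,0],1],[[0,0,0],[0,0,0],1],[[0,0,0],[0,0,0],1]]'
```

```text
t: 12.05
ee_pos: [493.2, 193.5, 62.8]
tool_rot: [[0.116, 0.499, -0.859], [0.993, -0.051, 0.104], [0.008, -0.865, -0.501]]
ft_force: [0.4, 13.2, 6.3]
grip_width: 26.8
```

```bash
python3 -m creep '[[[0.05,-0.25,0.43],[0,0,0],1],[[0.05,-0.25,0.43],[0,0,0],1],[[0,-0.25,0.43],[0,0,0],1],[[0,0,0],[0,0,0],1]]'
```

```text
t: 12.45
ee_pos: [481.9, 195.1, 64.8]
tool_rot: [[0.12, 0.504, -0.855], [0.993, -0.055, 0.107], [0.007, -0.862, -0.507]]
ft_force: [16.1, -0.4, 8.6]
grip_width: 25.5
```

```bash
python3 -m creep '[[[0,0,0],[0,0,0],0],[[0,0,0],[0,0,0],0],[[0,0,0],[0,0,0],0],[[0,0,0],[0,0,0],0],[[0,-2,0],[0,0,0],0],[[0,-2.5,0],[0,0,0],0],[[0,-3,0],[0,0,0],0],[[0,-3,0],[0,0,0],0],[[-2,0,0],[0,0,0],0],[[-2.5,0,0],[0,0,0],0],[[-2.5,0,0],[0,0,0],0],[[-2.5,0,0],[0,0,0],0],[[-2.5,0,0],[0,0,0],0],[[0,0,0],[0,0,0],0]]'
python3 - <<'E'
from h import *
print(turn())
f=robot.grab_frame("top"); cv2.imwrite("pics/t1.png",cv2.resize(f["pixels"][110:260,150:330,::-1],None,fx=4,fy=4,interpolation=2))
for q in("support_left_knob","support_right_knob"):
    for r in robot.spot_point("top",q)[:2]: print(q,np.round(r["point"]),round(r["conf"],2),onz(f,r["point"],78.5).round())
print(to([527,-67,78.5]))
E
```

```text
t: 13.85
ee_pos: [411.2, 79.0, 152.0]
tool_rot: [[0.122, 0.496, -0.86], [0.993, -0.058, 0.107], [0.003, -0.866, -0.499]]
ft_force: [-0.1, 0.3, 0.9]
grip_width: 85.5
[-0.1 -0.5 -0.1]
support_left_knob [200. 216.] 0.5 [480. 204.  78.]
support_right_knob [271. 205.] 0.68 [518. -56.  78.]
support_right_knob [122. 247.] 0.61 [373. 489.  78.]
[-13.38  14.83  -7.77]
```

View pics/t1.png

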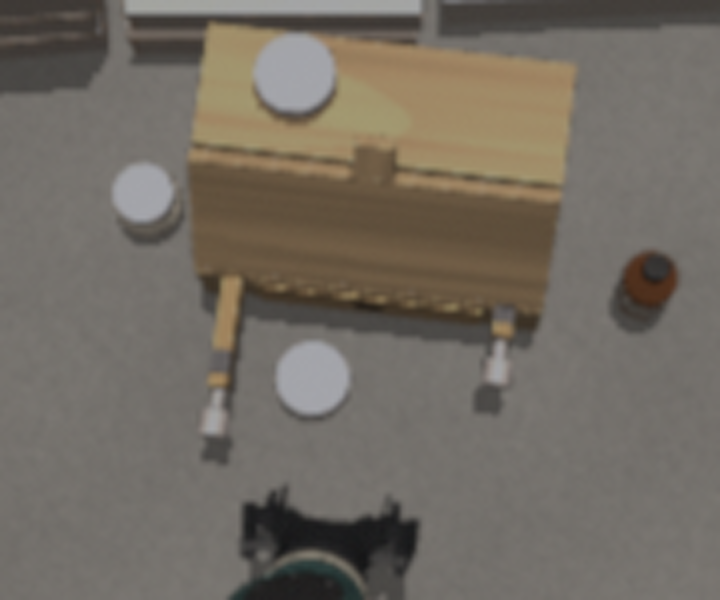

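Left support is clearly out: the knob moved from about (207,190) to (203,214). The right knob is at about (274,202), i.e. world (527,-67). Going there.

```bash
python3 -m creep '[[[-2,0,-1],[0,-0.1,0],0],[[-2.5,0,-1.5],[0,-0.1,0],0],[[-2.5,0,-1.5],[0,-0.1,0],0],[[-2.5,1,-1.5],[0,-0.1,0],0],[[-2.5,2,-1.5],[0,0,0],0],[[-1.38,2.5,-0.77],[0,0,0],0],[[0,2,0],[0,0,0],0],[[0,0,0],[0,0,0],0],[[0,0,0],[0,0,0],0]]'
python3 - <<'E'
from h import *
o=robot.get_obs(); f=robot.grab_frame("wrist"); cv2.imwrite("pics/w5.png",cv2.rotate(f["pixels"],1)[:,:,::-1])
print(turn(),to([527,-67,78.5]))
for r in robot.spot_point("wrist","support_right_knob")[:2]: g=wonz(f,o,r["point"],78.5);print(np.round(r["point"]),round(r["conf"],2),g.round(0),to(g))
E
```

```text
t: 14.9
ee_pos: [500.3, -62.7, 125.5]
tool_rot: [[0.111, 0.495, -0.862], [0.994, -0.055, 0.097], [0.001, -0.867, -0.498]]
ft_force: [0.8, 0.0, -0.1]
grip_width: 85.3
[-0.1  0.1  0.1] [-0.12  7.37  0.06]
[254. 208.] 0.95 [528. -65.  78.] [0.15 7.43 0.05]
```

View pics/w5.png

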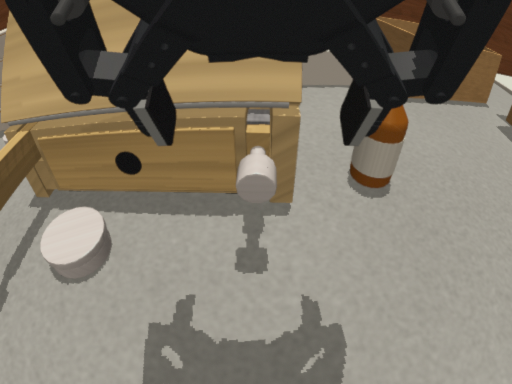

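```bash
python3 -m creep '[[[0,2,0],[0,0,0],0],[[0.1,2,0],[0,0,0],0],[[0,2,0],[0,0,0],0],[[0,1.4,0],[0,0,0],0],[[0,0,0],[0,0,0],0.5],[[0,0,0],[0,0,0],1],[[0,0,0],[0,0,0],1],[[0,0,0],[0,0,0],1],[[0,0,0],[0,0,0],1],[[0,0,0],[0,0,0],1],[[0,0,0],[0,0,0],1]]' 60
python3 -m creep '[[[0,-0.3,0.52],[0,0,0],1],[[0.02,-0.5,0.865],[0,0,0],1],[[0.02,-0.5,0.865],[0,0,0],1],[[0.02,-0.5,0.865],[0,0,0],1],[[0.02,-0.5,0.865],[0,0,0],1],[[0.02,-0.5,0.865],[0,0,0],1],[[0.02,-0.5,0.865],[0,0,0],1],[[0,-0.25,0.43],[0,0,0],1],[[0,0,0],[0,0,0],1]]'
```

```text
t: 16.1
ee_pos: [538.2, -66.0, 63.1]
tool_rot: [[0.111, 0.499, -0.86], [0.994, -0.054, 0.097], [0.002, -0.865, -0.502]]
ft_force: [-0.3, 9.1, 9.4]
grip_width: 26.5
t: 17.0
ee_pos: [467.5, -56.2, 63.0]
tool_rot: [[0.11, 0.499, -0.859], [0.994, -0.052, 0.097], [0.004, -0.865, -0.502]]
ft_force: [0.0, 16.2, 9.9]
grip_width: 26.4
```

```bash
python3 -m creep '[[[0.05,-0.25,0.43],[0,0,0],1],[[0.05,-0.25,0.43],[0,0,0],1],[[0,-0.25,0.43],[0,0,0],1],[[0,0,0],[0,0,0],1]]'
```

```text
t: 17.4
ee_pos: [457.4, -55.0, 65.5]
tool_rot: [[0.109, 0.506, -0.856], [0.994, -0.053, 0.095], [0.003, -0.861, -0.509]]
ft_force: [30.8, 14.2, -8.0]
grip_width: 26.2
```

Both supports are at their stops (force rises). Release, retreat and go above the tongue.

```bash
python3 -m creep '[[[0,0,0],[0,0,0],0],[[0,0,0],[0,0,0],0],[[0,0,0],[0,0,0],0],[[0,0,0],[0,0,0],0],[[0,-2,0],[0,0,0],0],[[0,-2.5,0],[0,0,0],0],[[0,-3,0],[0,0,0],0],[[0,-3,0],[0,0,0],0],[[0,-3,-1],[0,0,0],0],[[0,-3,-2],[0,0,0],0],[[0,-3,-2],[0,0,0],0],[[0,-3,-2],[0,0,0],0],[[0,0,0],[0,0,0],0]]' 40
python3 - <<'E'
from h import *
print(turn())
f=robot.grab_frame("top")
for q,z in(("support_left_knob",78.5),("support_right_knob",78.5),("flap_hinge",107),("tongue",250.8)):
    for r in robot.spot_point("top",q)[:2]: print(q,np.round(r["point"]),round(r["conf"],2),onz(f,r["point"],z).round())
print(to([687,44,250.8]))
E
```

```text
t: 18.7
ee_pos: [402.7, -50.2, 296.5]
tool_rot: [[0.113, 0.502, -0.858], [0.994, -0.058, 0.096], [-0.002, -0.863, -0.505]]
ft_force: [1.0, -0.7, -0.2]
grip_width: 85.5
[ 0.3  0.1 -0.1]
support_left_knob [199. 216.] 0.51 [481. 210.  78.]
support_right_knob [270. 223.] 0.61 [452. -50.  78.]
flap_hinge [245. 178.] 0.96 [614.  38. 107.]
flap_hinge [267. 222.] 0.33 [450. -39. 107.]
tongue [244. 146.] 0.91 [695.  36. 251.]
[ 12.48  19.   -21.81]
```

```bash
python3 -m creep '[[[1.25,0,-2],[0,0,0],0],[[1.25,0,-2.2],[0,0,0],0],[[1.25,0.5,-2.2],[0,0,0],0],[[1.25,1,-2.2],[0,0,0],0],[[1.25,1,-2.2],[0,0,0],0],[[1.25,1.5,-2.2],[0,0,0],0],[[1.25,1.5,-2.2],[0,0,0],0],[[1.25,1.5,-2.2],[0,0,0],0],[[1.25,1.5,-2.2],[0,0,0],0],[[1.25,1.5,-2.2],[0,0,0],0],[[0,1,0],[0,0,0],0],[[0,0,0],[0,0,0],0],[[0,0,0],[0,0,0],0]]'
python3 - <<'E'
from h import *
o=robot.get_obs(); f=robot.grab_frame("wrist"); cv2.imwrite("pics/w6.png",cv2.rotate(f["pixels"],1)[:,:,::-1])
print(turn(),to([687,44,250.8]),o["joints"])
for r in robot.spot_point("wrist","tongue")[:2]: g=wonz(f,o,r["point"],250.8);print(np.round(r["point"]),round(r["conf"],2),g.round(0),to(g))
E
```

```text
t: 20.25
ee_pos: [656.3, 47.2, 304.5]
tool_rot: [[0.113, 0.495, -0.862], [0.994, -0.056, 0.098], [0.0, -0.867, -0.498]]
ft_force: [0.1, -0.3, 0.8]
grip_width: 85.0
[-0.1  0.   0. ] [0.03 8.15 0.06] [-0.03507638  0.13047466 -0.17579094  0.74451142 -0.03856842  0.06761536]
[248. 204.] 0.87 [688.  40. 251.] [-0.36  8.25 -0.02]
[402.  73.] 0.2 [589. 136. 251.] [8.03 2.81 9.43]
```

View pics/w6.png

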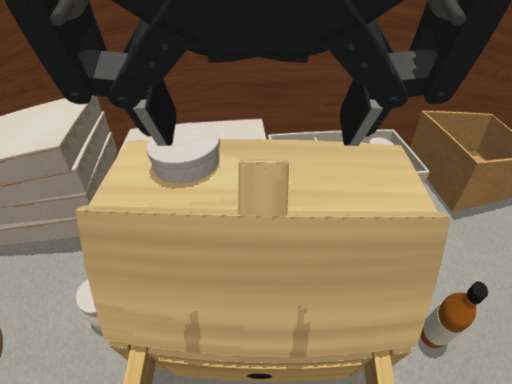

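Tongue at (238–289, 160–213) in the rotated view, nearly centred; tin_top is to the left behind, so I pre-close the jaws a bit before descending.

```bash
python3 -m creep '[[[-0.3,1,0],[0,0,0],0.3],[[0,1.5,0],[0,0,0],0.3],[[0,1.5,0],[0,0,0],0.3],[[0,1.5,0],[0,0,0],0.3],[[0,1.5,0],[0,0,0],0.3],[[0,1,0],[0,0,0],0.3],[[0,0.1,0],[0,0,0],0.3],[[0,0,0],[0,0,0],0.3]]' 30
python3 -m creep '[[[0,0,0],[0,0,0],1],[[0,0,0],[0,0,0],1],[[0,0,0],[0,0,0],1],[[0,0,0],[0,0,0],1],[[0,0,0],[0,0,0],1],[[0,0,0],[0,0,0],1]]' 30
python3 - <<'E'
from h import *
o=robot.get_obs(); R=np.array(o["tool_rot"]); print("grasp",(np.array(o["ee_pos"])-19*R[:,1]).round(1),turn())
E
```

```text
t: 21.15
ee_pos: [697.1, 39.7, 235.3]
tool_rot: [[0.113, 0.496, -0.861], [0.994, -0.056, 0.098], [0.0, -0.866, -0.5]]
ft_force: [-0.5, -0.2, 0.5]
grip_width: 59.7
t: 21.75
ee_pos: [697.0, 38.6, 236.4]
tool_rot: [[0.115, 0.497, -0.86], [0.993, -0.059, 0.099], [-0.001, -0.866, -0.501]]
ft_force: [-7.0, -8.5, 5.3]
grip_width: 35.7
grasp [687.6  39.8 252.9] [ 0.  -0.  -0.1]
```

```bash
python3 -c "
import numpy as np
b=np.radians(np.arange(60,-61,-5)); y=-16.7*np.cos(b); z=-16.7*np.sin(b)
for i in range(24): print(i,round(y[i+1]-y[i],2),round(z[i+1]-z[i],2))"
```

```text
0 -1.23 0.78
1 -1.16 0.89
2 -1.07 0.98
3 -0.98 1.07
4 -0.89 1.16
5 -0.78 1.23
6 -0.67 1.29
7 -0.56 1.35
8 -0.44 1.39
9 -0.32 1.42
10 -0.19 1.44
11 -0.06 1.46
12 0.06 1.46
13 0.19 1.44
14 0.32 1.42
15 0.44 1.39
16 0.56 1.35
17 0.67 1.29
18 0.78 1.23
19 0.89 1.16
20 0.98 1.07
21 1.07 0.98
22 1.16 0.89
23 1.23 0.78
```

```bash
python3 -m creep '[[[0,-1.23,0.78],[0,0,0],1],[[0,-1.16,0.89],[0,0,0],1],[[0,-1.07,0.98],[0,0,0],1],[[0,-0.98,1.07],[0,0,0],1],[[0,-0.89,1.16],[0,0,0],1],[[0,0,0],[0,0,0],1]]'
cat >> h.py <<'E'
def arc(H=np.array([605,49,107.])):
    o=robot.get_obs(); R=np.array(o["tool_rot"]); d=np.array(o["ee_pos"])-19*R[:,1]-H
    xd=np.array([np.cos(np.radians(6.5)),-np.sin(np.radians(6.5)),0]); u=d@xd
    print("r",np.hypot(u,d[2]).round(1),"flap",(np.radians(30)-np.arctan2(u,d[2])).round(3),"lat",(d@[.113,.9936,0]).round(1),"F tool",(R.T@o["ft_force"]).round(1),turn(),o["grip_width"])
E
python3 -c "
from h import *
arc()"
```

```text
t: 22.35
ee_pos: [627.0, 48.2, 257.4]
tool_rot: [[0.112, 0.497, -0.861], [0.994, -0.055, 0.097], [0.001, -0.866, -0.5]]
ft_force: [0.6, 0.3, -2.2]
grip_width: 35.3
r 167.3 flap 0.449 lat 1.7 F tool [0.4 2.1 0.6] [-0.   0.1  0.1] 35.310229842932145
```

```bash
python3 -m creep '[[[0,-0.78,1.23],[0,0,0],1],[[0,-0.67,1.29],[0,0,0],1],[[0,-0.56,1.35],[0,0,0],1],[[0,-0.44,1.39],[0,0,0],1],[[0,-0.32,1.42],[0,0,0],1],[[0,-0.19,1.44],[0,0,0],1],[[0,-0.06,1.46],[0,0,0],1],[[0,0,0],[0,0,0],1]]'
python3 -c "
from h import *
arc()"
python3 -m creep '[[[0,0.06,1.46],[0,0,0],1],[[0,0.19,1.44],[0,0,0],1],[[0,0.32,1.42],[0,0,0],1],[[0,0.44,1.39],[0,0,0],1],[[0,0.56,1.35],[0,0,0],1],[[0,0,0],[0,0,0],1]]'
python3 -c "
from h import *
arc()"
```

```text
t: 23.15
ee_pos: [530.5, 61.4, 235.3]
tool_rot: [[0.108, 0.497, -0.861], [0.994, -0.049, 0.096], [0.005, -0.866, -0.5]]
ft_force: [3.7, 22.3, 0.1]
grip_width: 35.3
r 167.8 flap 1.054 lat 3.8 F tool [22.6  0.6 -1.1] [-0.   0.1  0.4] 35.32285484084001
t: 23.75
ee_pos: [477.8, 68.7, 185.9]
tool_rot: [[0.105, 0.497, -0.861], [0.994, -0.045, 0.095], [0.008, -0.866, -0.499]]
ft_force: [-2.4, 35.1, 4.0]
grip_width: 35.4
r 167.8 flap 1.49 lat 5.0 F tool [34.7 -6.2  3.4] [-0.1  0.2  0.6] 35.424508932744445
```

Arc radius is right; lateral force is building (yaw is about 1–2° more than assumed), so relieve it sideways.

```bash
python3 -m creep '[[[0.2,0,0],[0,0,0],1],[[0.2,0,0],[0,0,0],1],[[0.1,0,0],[0,0,0],1],[[0,0,0],[0,0,0],1]]'
python3 -c "
from h import *
arc()"
```

```text
t: 24.15
ee_pos: [478.4, 69.1, 186.4]
tool_rot: [[0.114, 0.496, -0.861], [0.994, -0.058, 0.098], [-0.001, -0.867, -0.499]]
ft_force: [-9.4, -6.8, 6.8]
grip_width: 35.6
r 167.6 flap 1.486 lat 5.7 F tool [ -7.8 -10.2   4.1] [-0.1  0.  -0.1] 35.64884843777978
```

```bash
python3 -m creep '[[[0.02,0.67,1.29],[0,0,0],1],[[0.03,0.78,1.23],[0,0,0],1],[[0.03,0.89,1.16],[0,0,0],1],[[0.03,0.98,1.07],[0,0,0],1],[[0.03,1.07,0.98],[0,0,0],1],[[0,0,0],[0,0,0],1]]'
python3 -c "
from h import *
arc()"
```

```text
t: 24.75
ee_pos: [450.3, 73.1, 118.1]
tool_rot: [[0.115, 0.494, -0.862], [0.993, -0.059, 0.098], [-0.003, -0.867, -0.498]]
ft_force: [-4.6, -11.1, -0.0]
grip_width: 35.5
r 168.2 flap 1.93 lat 6.5 F tool [-11.5  -1.6   2.9] [-0.2  0.  -0.2] 35.47276303595946
```

```bash
python3 -m creep '[[[0,0.58,0.44],[0,0,0],1],[[0,0.58,0.44],[0,0,0],1],[[0,0.6,0.4],[0,0,0],1],[[0,0.3,0.2],[0,0,0],1],[[0,0,0],[0,0,0],1]]'
python3 -c "
from h import *
arc()"
```

```text
t: 25.25
ee_pos: [447.9, 73.4, 93.4]
tool_rot: [[0.115, 0.494, -0.862], [0.993, -0.059, 0.098], [-0.002, -0.867, -0.498]]
ft_force: [-5.9, -10.0, 0.9]
grip_width: 35.3
r 168.4 flap 2.077 lat 6.5 F tool [-10.6  -3.1   3.7] [-0.2 -0.  -0.2] 35.268771614178924
```

```bash
python3 -m creep '[[[0,0.17,0.1],[0,0,0],1],[[0,0.17,0.1],[0,0,0],1],[[0,0,0],[0,0,0],1]]'
python3 -c "
from h import *
arc()"
```

```text
t: 25.55
ee_pos: [447.8, 73.4, 89.7]
tool_rot: [[0.114, 0.494, -0.862], [0.993, -0.059, 0.098], [-0.002, -0.867, -0.498]]
ft_force: [-7.0, -10.5, -0.6]
grip_width: 35.4
r 168.4 flap 2.099 lat 6.6 F tool [-11.2  -2.3   5.3] [-0.2  0.  -0.1] 35.36914535752395
```

```bash
python3 -m creep '[[[0,0.17,0.1],[0,0,0],1],[[0,0,0],[0,0,0],1]]'; python3 -m creep '[[[0,0.17,0.1],[0,0,0],1],[[0,0,0],[0,0,0],1]]'
python3 - <<'E'
from h import *
arc()
f=robot.grab_frame("scene"); cv2.imwrite("pics/s1.png",cv2.resize(f["pixels"][150:300,170:350,::-1],None,fx=4,fy=4,interpolation=2))
E
```

```text
t: 25.75
ee_pos: [447.8, 73.4, 87.8]
tool_rot: [[0.115, 0.494, -0.862], [0.993, -0.059, 0.098], [-0.002, -0.867, -0.498]]
ft_force: [-6.2, -10.3, 0.1]
grip_width: 35.5
t: 25.95
ee_pos: [447.8, 73.4, 85.8]
tool_rot: [[0.114, 0.494, -0.862], [0.993, -0.059, 0.098], [-0.002, -0.867, -0.498]]
ft_force: [-5.8, -10.5, -0.2]
grip_width: 35.4
r 168.4 flap 2.122 lat 6.6 F tool [-11.1  -2.1   4.1] [-0.1  0.  -0.2] 35.4456740260401
```

View pics/s1.png

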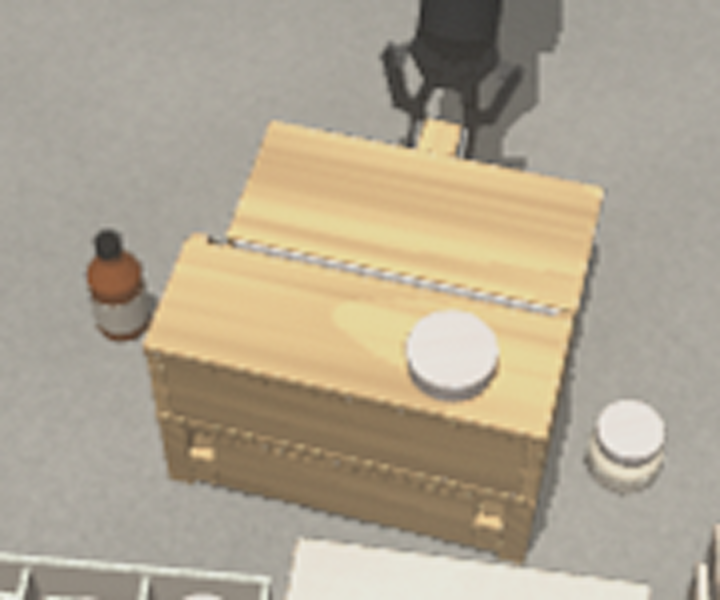

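The flap looks near level with the tongue held, and nothing has been disturbed. I'll feel for the contact with small steps down.

```bash
python3 -m creep '[[[0,0.17,0.1],[0,0,0],1],[[0,0,0],[0,0,0],1]]'; python3 -m creep '[[[0,0.17,0.1],[0,0,0],1],[[0,0,0],[0,0,0],1]]'
python3 - <<'E'
from h import *
arc()
o=robot.get_obs(); f=robot.grab_frame("wrist"); cv2.imwrite("pics/w7.png",cv2.rotate(f["pixels"],1)[:,:,::-1])
E
```

```text
t: 26.2
ee_pos: [447.9, 73.4, 83.9]
tool_rot: [[0.115, 0.494, -0.862], [0.993, -0.059, 0.098], [-0.002, -0.867, -0.498]]
ft_force: [-6.0, -9.1, -1.2]
grip_width: 35.6
t: 26.4
ee_pos: [448.0, 73.4, 82.0]
tool_rot: [[0.115, 0.495, -0.862], [0.993, -0.059, 0.098], [-0.002, -0.867, -0.498]]
ft_force: [-4.6, -10.5, 0.1]
grip_width: 35.6
r 168.5 flap 2.145 lat 6.6 F tool [-10.9  -1.7   2.9] [-0.1 -0.  -0.2] 35.63397088342208
```

View pics/w7.png

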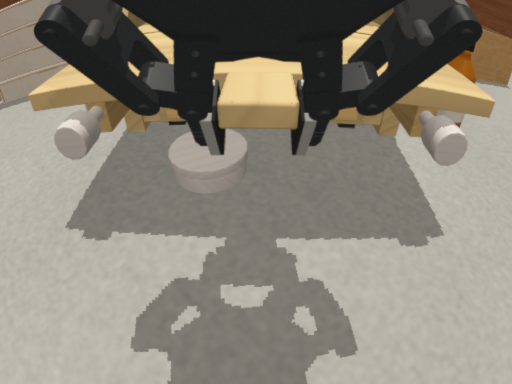

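```bash
python3 - <<'E'
from h import *
o=robot.get_obs(); f=robot.grab_frame("wrist")
im=cv2.rotate(f["pixels"],1)[:,:,::-1]; cv2.imwrite("pics/w8.png",cv2.resize(im[60:180,30:480],None,fx=1.75,fy=1.75,interpolation=2))
def sol(p,q,L):
    p,q=[(511-a[0],383-a[1]) for a in(p,q)]
    c,d1=wray(f,o,p); _,d2=wray(f,o,q); d1=d1/np.hypot(*d1[[0,2]]); d2=d2/np.hypot(*d2[[0,2]])
    k=L/np.linalg.norm(d1-d2); return (c+k*d1).round(1),(c+k*d2).round(1)
def atx(p,xdk):  # intersect with desk plane x=xdk (H assumed)
    p=(511-p[0],383-p[1]); c,d=wray(f,o,p); xd=np.array([.9936,-.1132,0]); H=np.array([606,50,107.])
    return (c+d*((H-c)@xd+xdk)/(d@xd)).round(1)
print("cam",wray(f,o,(256,192))[0].round())
print("tongue top",sol((219,97),(299,97),36),atx((219,97),-180),"bot",atx((221,127),-180))
print("board corners front edge top/bottom L", atx((33,98),-140),atx((36,109),-140),"R",atx((492,98),-140),atx((488,113),-140))
E
```

```text
cam [313.  90. 168.]
tongue top (array([435.3,  92.7, 114.2]), array([434.7,  56.7, 112.8])) [429.7  92.5 116.6] bot [429.7  92.6 101.9]
board corners front edge top/bottom L [484.6 221.3 111.7] [484.7 222.2 103.1] R [449.5 -87.2 114.3] [449.3 -88.8 102.5]
```

View pics/w8.png

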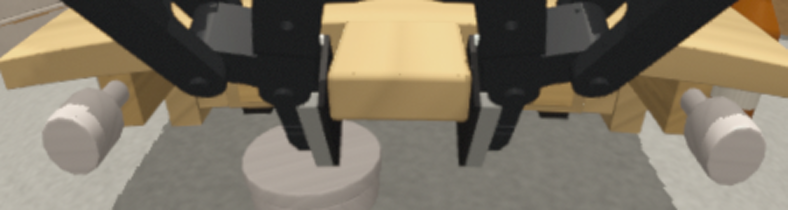

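The tongue's end face measures z about 101 to 115, so the flap is already level on the supports and the pads have merely slid down its sides. Release and retreat.

```bash
python3 -m creep '[[[0,0,0],[0,0,0],0.6],[[0,0,0],[0,0,0],0.3],[[0,0,0],[0,0,0],0],[[0,0,0],[0,0,0],0],[[0,0,0],[0,0,0],0],[[0,0,0],[0,0,0],0],[[0,-1,0],[0,0,0],0],[[0,-2,0],[0,0,0],0],[[0,-2,0],[0,0,0],0],[[0,-2,0],[0,0,0],0],[[0,-2.5,0],[0,0,0],0],[[0,-2.5,0],[0,0,0],0],[[0,0,0],[0,0,0],0],[[0,0,0],[0,0,0],0]]'
python3 - <<'E'
from h import *
f=robot.grab_frame("scene")
a=cv2.resize(f["pixels"][150:290,170:350,::-1],None,fx=2.2,fy=2.2)
o=robot.get_obs(); w=robot.grab_frame("wrist"); b=cv2.rotate(w["pixels"],1)[:,:,::-1]; b=cv2.resize(b,(400,300))
a=cv2.resize(a,(396,300)); cv2.imwrite("pics/end.png",np.hstack([a,b]))
for c,f in (("scene",f),("top",robot.grab_frame("top"))):
  for q,z in(("support_left_knob",78.5),("support_right_knob",78.5),("tongue",107),("tin_front",0),("tin_top",218),("bottle",0),("jar",0)):
    for r in robot.spot_point(c,q)[:1]: print(c,q,round(r["conf"],2),onz(f,r["point"],z).round())
E
```

```text
t: 27.9
ee_pos: [389.6, 81.3, 187.0]
tool_rot: [[0.112, 0.498, -0.86], [0.994, -0.056, 0.097], [0.001, -0.866, -0.501]]
ft_force: [1.1, -1.3, 0.3]
grip_width: 85.7
scene support_right_knob 0.62 [447. 487.  78.]
scene tongue 0.6 [431.  78. 107.]
scene tin_top 0.57 [764. 106. 218.]
scene bottle 0.58 [ 607. -207.    0.]
scene jar 0.63 [716. 266.   0.]
top support_left_knob 0.39 [480. 206.  78.]
top support_right_knob 0.56 [441. -50.  78.]
top tongue 0.72 [443.  70. 107.]
top tin_top 0.72 [754. 105. 218.]
top bottle 0.76 [ 603. -212.    0.]
top jar 0.67 [722. 260.   0.]
```

View pics/end.png

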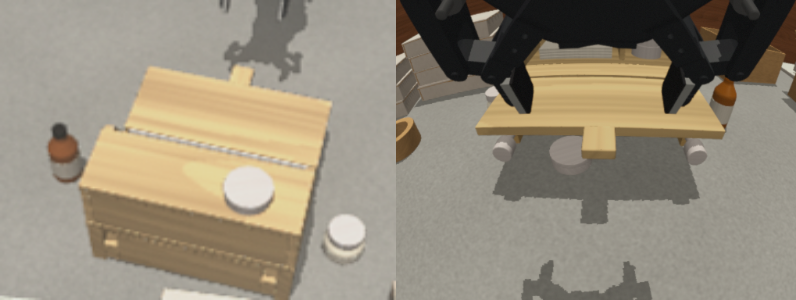

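The flap lies level, both knobs stand out equally under its edge, and the gripper is clear.

```bash
python3 -c "
from h import *
print(robot.job_done())"
```

```text
the job is handed in; nothing more can be done
None
```

I pulled both supports out to their stops with the flap still shut. I then swung the flap down by its tongue, let go, backed the gripper off and handed the job in at about 28 s of the 64 s. The hand-in gave no verdict.

**Supports:** The left knob travelled about 103 mm. The right knob, which was already partly out, travelled about 81 mm. In both cases the force rose at the end (16 N and 31 N), as it would at a stop.

**Flap:** Lowering was gentle, in steps of about 0.9 rad/s at most. Before release, the wrist picture put the tongue's end face at roughly z 101–116 mm, against 100–114 mm when level.

**Checks after release:** The last pictures show the flap level on both supports, both knobs standing out equally and the gripper clear, with no force to speak of at the wrist.

**Bystanders:** `tin_top`, bottle and jar read within about 16 mm of the start, in line with the network's scatter. `tin_front` was not found by the networks at the end, but shows in place in the wrist picture. The mailer, tape roll and dispenser were not measured again.

**What went wrong or disagreed:**
- **Joint limit:** Joint 6 hit its limit on the first approach, so I used the grasp half a turn round.
- **Flap angle:** The angle worked out from the fingers read 2.145 rad at the end, because the pads had slid down the tongue. I went by the picture instead.
- **Side force:** It reached 35 N mid-swing, probably because the desk is turned a degree or two more than I assumed. I eased it off.
- **Knob detection:** The final scene-camera detection of the right knob was plainly wrong, and I ignored it.

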